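# Open the child-resistant cap of a brush-cleaner can

## Robot

A 7-joint arm with a two-finger parallel gripper is mounted at the origin on the work surface. World frame = base frame: x ahead of the robot, y to its left, z up, the work surface at z = 0. Lengths are in m, angles in rad, forces in N, time in s.
With the tool pointing down it reaches from about 0.425 to 0.925 m from the base axis. Payload 6.8 kg.
Tool frame: the origin (TCP) lies on the centre line of the jaws, within the pads' length; the fingertips stand 8 mm ahead of it and the grasp point (between the pads) lies 11 mm behind it (bot.tips_ahead is the distance from the TCP to the fingertips, in m); z points along the fingers, y is the line along which they close (so a half turn about z gives the same grasp; the last joint's range is limited). The gripper opens to 85 mm and grips with 20 to 120 N. Pads are 22 mm wide; open, the fingers measure 114 mm over their backs; the gripper's body (76 mm by 85 mm) begins 54 mm behind the grasp point. The pads swing forward as they close: fully open they stand 13 mm farther back than shut.
Start: joints at [-1.297, 0.477, 0.022, 1.555, -0.011, 1.109, -0.083], TCP at [0.251, 0.626, 0.239] pointing down, gripper open.
Joint ranges: [-2.96, 2.96], [-0.34, 2.1], [-1.41, 1.46], [0.24, 2.44], [-1.37, 4.51], [0.17, 1.92], [-2.96, 2.96]. Speed limits (rad/s): [2.39, 2.39, 3.14, 3.14, 3.14, 3.14, 3.14].

## Interface

Orientations are given as a unit quaternion [w, x, y, z].
In Python, from station import bot gives the robot as it stands.
- The arm moves only by the tool send_rows, never from a script. Its argument "deltas" is text: rows parted by semicolons, each of 4 numbers parted by spaces: the shift along the tool's x, y, z in m, then the turn about the tool's z in degrees. In form: x y z spin; .... A call has 1 to 5 rows; each row is the pose to reach, as a shift and turn from the pose commanded when the call began, along the tool's axes at that moment; what a row does not reach only later rows make up. A row lasts 1/10 s, in which the tool goes at most 50 mm and 8.59 degrees, less where a joint would pass 70% of its speed; a pose out of reach is approached as far as the arm can. A call with a gripper value outside its range is refused whole. "claw" is the opening, from 0 (shut) to 1 (fully open), set as the call begins (left out, the last holds). The fingers move at their own pace and stop on an object; "force" is the grip in N (left out, the last holds). Time passes only in rows, so rows that repeat a pose let the fingers close. It gives the time, the measured TCP pose, the force, the opening and the grip force at its end, in the units of the state.
- bot.get_obs(): the state, without advancing time (a new reading comes with each control period).
- bot.read_camera(name): name is "scene" or "top"; returns a dict with "img" (480x640x3 uint8, red, green, blue), "depth" (480x640 float32, m along the optical axis (not along the pixel's ray), 0 where there is no reading), "fx", "fy", "cx", "cy" (pixels), "dist_coeffs" ([k1, k2, p1, p2, k3] as OpenCV has them; the pictures are not rectified), "camera_from_world" (4x4, takes a point from world to camera coordinates). Camera axes: x right, y up, looking along -z (the intrinsics and any distortion apply to the point x, -y, -z); pixel columns grow to the right and rows downward; lengths in m; the calibration is good to about 2 mm. A picture is of the moment at which its call begins.
- bot.hand_in(): hands the job in; it is judged then, once.
Trained networks look in a picture, given as the dict that the camera call returned (one of the last four; its "shot" number tells which), for a name from the list of things; names that differ only in an ending like _2 or _b are one class to them, and where a whole thing is asked for, a point or a joint stands for the part that bears it (a point fixed in the world has none). Each returns a list of dicts, best first, with "confidence" (0 to 1); they miss things now and then, are a little off and sometimes report something else, mostly with a low value. They report only what shows in the picture. A call takes as long as a camera call. They do not tell look-alikes from the thing itself.
- bot.masks_of(picture, query): "mask" (480x640 bool, what is visible of it).
- bot.landmark_of(picture, query): "xyz" ([x, y, z] in m, in world coordinates, good to about 4 mm: a listed point, or the origin of a listed thing).
The state is a dict: "t": time; "q": joint angles; "joint_vel": joint speeds; "joint_torque": joint torques, N m; "eef_pos": TCP position; "tool_rot": TCP orientation; "contact_force": force on the tool from outside, world axes, zero at the start; "torque": the same for the moment, N m; "gripper_width": opening from 0.0 (shut) to 1.0 (fully open); "grasp_force": force on a finger pad.
Only numpy, scipy, OpenCV 4.12 (cv2) and the standard library are available. Lean on these libraries where they do the work, as an engineer would, in place of code of your own. Each camera call takes 0.05 s, during which the arm holds its last target. There are 200 camera calls.

## Task

Open the can of brush cleaner: push its child-resistant cap down and, keeping it down, turn it anticlockwise (seen from above) until it comes up against its stop, without forcing it, then lift the cap straight off. Set the cap down gently, top side up, near the middle of the shallow steel dish, let go, and leave the dish and the other things on the table where they are.

Things in the scene. Friction and masses are not known exactly. Their poses are not given: they have to be found in the camera images.
- can: rectangular tin can, 64 x 104 mm, fixed to the table in a plywood cradle (110 x 170 mm, 50 mm high); it cannot move. Origin: centre of the cradle's underside, z up. The neck is on its vertical centre line; the can's flat top is 150 mm above the table. The neck is thin: over 30 N of push, 0.35 N m at the stop or a hard pull while caught (70 N of contact force in all) spoils it
- neck (a point): centre of the top of the neck's collar (44 mm wide), 171 mm above the table, the bottom stop of the cap; same axes as the can. Above it, hidden under the cap, stand three claws (which way they face is not known) and a spring plug that pushes the cap up: 10 N on the locked cap, 1.2 N more per mm pressed; its travel ends 3 mm above the locked height
- cap_center (a point): centre (half-way up) of the black round cap on the neck, 48 mm wide, 40 mm high, about 60 g; locked, its centre is 197 mm above the table. Grip its upper 22 mm. Down 4.5 mm (16 N) it passes the catches; at 6 mm (18 N) it meets the collar: push 17 to 22 N. Held down, it turns anticlockwise by an unknown 35 to 90 deg (under 0.15 N m) to a hard stop; only within 4 deg of that does it lift off
- dish: round shallow steel dish, 140 mm over the rim, 14 mm high, wall 4 mm, floor 5 mm thick (inner floor 5 mm above the table, 124 mm across), loose on the table, 0.5 kg. Origin: centre of its underside, z up
- bottle_a: squeeze bottle of paint, 54 mm in diameter, 165 mm high, standing; origin at the centre of its underside; bystander
- bottle_b: another squeeze bottle of the same size; origin at the centre of its underside; bystander
- jar: small glass jar, 38 mm in diameter, 55 mm high, standing; origin at the centre of its underside; bystander
- brush: broad flat brush, 50 mm wide, 180 mm long, lying; origin in the ferrule at its underside; bystander
Things that resemble listed ones, but are neither listed nor needed, are in the scene too. Of the things that look like the part that bears cap_center, the smallest one is meant.

How it is judged:
By the outcome, as a careful person would: the job done as asked, in the order asked, and still so for the second after the job is handed in, with the robot touching nothing.
It also fails if it takes over 72 s, if anything falls off the work surface, if the arm or the gripper's body presses on something with over 40 N, if the wrist force passes 120 N, or if a joint passes its speed limit or range.

## Working session

There is one attempt and no reset: what is moved stays moved. The work goes in short steps, Python scripts to look and compute and a tool call to move; the robot and the scene stay as the last step left them, time stands still between calls to the robot, and variables do not carry over. Pictures are saved under pics/ and viewed, at most 10 in all, crops included, and the job is handed in when it is done.

Besides the shell and the picture viewer there is one more tool, called after "Emit:" as name(argument=value, ...), one argument or row to a line, values as JSON. send_rows: Moves the arm, as the interface text tells. Its arguments: {"type":"object","properties":{"deltas":{"type":"string"},"claw":{"type":"number"},"force":{"type":"number"}},"required":["deltas"]}

```bash
mkdir -p pics
cat > h.py <<'E'
import numpy as np,cv2
from station import bot
def world(p,u,v,d=None):
    d=p['depth'][int(v),int(u)] if d is None else d
    K=np.array([[p['fx'],0,p['cx']],[0,p['fy'],p['cy']],[0,0,1]])
    n=cv2.undistortPoints(np.array([[[u,v]]],float),K,np.array(p['dist_coeffs'],float))[0,0]
    c=np.array([n[0]*d,-n[1]*d,-d,1]); return (np.linalg.inv(np.array(p['camera_from_world']))@c)[:3]
E
python3 - <<'E'
from h import *
o=bot.get_obs();print({k:np.round(v,3).tolist() for k,v in o.items()})
for n in("scene","top"):
    p=bot.read_camera(n);cv2.imwrite(f"pics/{n}0.png",p['img'][:,:,::-1])
    for q in("can","neck","cap_center","dish","bottle_a","jar","brush"):
        print(n,q,[(np.round(r['xyz'],3).tolist(),round(r['confidence'],2)) for r in bot.landmark_of(p,q)])
E
```

```text
{'t': 0.0, 'q': [-1.297, 0.478, 0.022, 1.556, -0.012, 1.109, -0.083], 'joint_vel': [-0.0, 0.001, -0.0, 0.001, -0.001, -0.001, 0.0], 'joint_torque': [-0.0, -59.645, 1.608, -28.12, 0.012, 0.009, -0.0], 'eef_pos': [0.251, 0.626, 0.238], 'tool_rot': [-0.0, 0.19, 0.982, -0.001], 'contact_force': [-0.584, 0.342, 0.065], 'torque': [0.031, -0.033, 0.025], 'grasp_force': 0.0, 'gripper_width': 1.0}
scene can [([0.56, 0.188, -0.001], 0.76)]
scene neck []
scene cap_center [([0.707, 0.151, 0.028], 0.8), ([0.559, 0.19, 0.202], 0.64), ([0.722, 0.04, -0.001], 0.45)]
scene dish [([0.516, -0.164, 0.002], 0.75)]
scene bottle_a [([0.724, 0.039, -0.0], 0.83), ([0.65, -0.049, -0.001], 0.55)]
scene jar [([0.423, -0.009, 0.004], 0.9)]
scene brush [([0.757, -0.251, -0.002], 0.8)]
top can [([0.557, 0.188, -0.001], 0.81)]
top neck [([0.56, 0.187, 0.174], 0.98)]
top cap_center [([0.709, 0.148, 0.028], 0.94), ([0.373, 0.239, 0.022], 0.67), ([0.555, 0.186, 0.197], 0.55)]
top dish [([0.516, -0.163, 0.002], 0.92)]
top bottle_a [([0.65, -0.053, 0.001], 0.79), ([0.721, 0.037, 0.004], 0.75)]
top jar [([0.421, -0.009, -0.001], 0.61), ([0.556, 0.187, 0.196], 0.28)]
top brush [([0.758, -0.251, -0.001], 0.66)]
```

View pics/scene0.png

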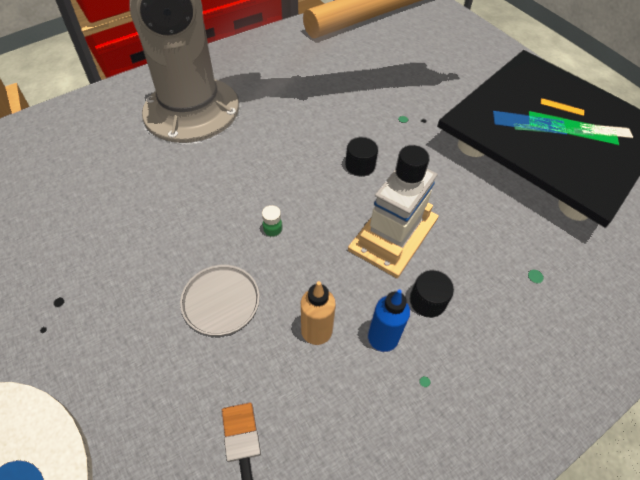

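View pics/top0.png

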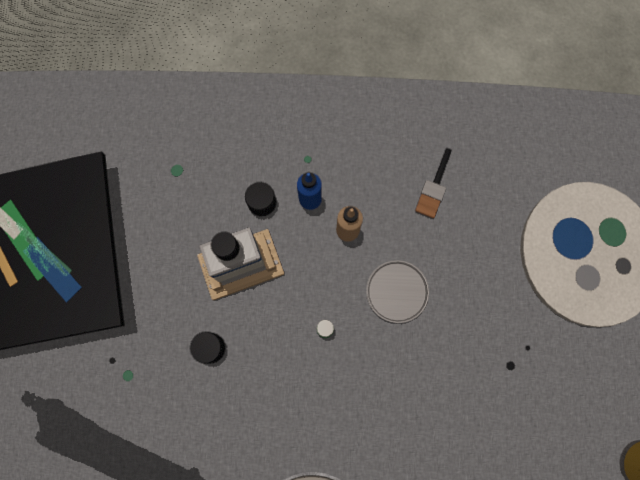

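The scene picture shows the can with its cap at (412,163). Loose black caps are at (362,156) and (432,293). The dish is at (220,300), and the pale palette at lower left is not the dish. In the top picture the can's cap is at (225,246), the loose caps are at (207,348) and (260,198), and the dish is at (397,292).

The cap on the can is the one meant: its height is about 0.197 and it looks the smallest. I'll confirm that by measuring sizes and viewing a crop.

```bash
cat > m.py <<'E'
from h import *
def cloud(p):
    h,w=p['depth'].shape
    uv=np.stack(np.meshgrid(np.arange(w),np.arange(h)),-1).reshape(-1,1,2).astype(float)
    K=np.array([[p['fx'],0,p['cx']],[0,p['fy'],p['cy']],[0,0,1]])
    n=cv2.undistortPoints(uv,K,np.array(p['dist_coeffs'],float))[:,0]; d=p['depth'].ravel()
    c=np.c_[n[:,0]*d,-n[:,1]*d,-d,np.ones(d.size)]
    W=(c@np.linalg.inv(np.array(p['camera_from_world'])).T)[:,:3]; W[d==0]=9
    return W.reshape(h,w,3)
E
python3 - <<'E'
from m import *
for n in("scene","top"):
    p=bot.read_camera(n);W=cloud(p)
    for nm,c,r,z0,z1 in(("cap",(.557,.187),.045,.205,.23),("loose1",(.707,.15),.05,.03,.08),("loose2",(.373,.239),.05,.03,.08),("dish",(.516,-.164),.085,.009,.02)):
        m=(np.hypot(W[...,0]-c[0],W[...,1]-c[1])<r)&(W[...,2]>z0)&(W[...,2]<z1)
        q=W[m]
        if nm!="dish":
            zt=np.median(q[q[:,2]>np.percentile(q[:,2],60),2]); q=q[abs(q[:,2]-zt)<.004]
        (cc,rr)=cv2.minEnclosingCircle(q[:,:2].astype(np.float32))
        print(n,nm,len(q),'circ',np.round(cc,4),round(rr*2,4),'mean',q.mean(0).round(4),'ext',np.ptp(q,axis=0).round(4))
    if n=="top":
        cv2.imwrite("pics/crop.png",cv2.resize(p['img'][160:380,150:350,::-1],None,fx=2.7,fy=2.7,interpolation=3))
        m=(W[...,1]>.3)&(W[...,1]<1)&(W[...,0]>.3)&(W[...,0]<1)&(W[...,2]>.02);print('board',W[m].min(0),np.percentile(W[m],98,axis=0))
E
```

```text
scene cap 526 circ [0.5599 0.1851] 0.0502 mean [0.5611 0.1841 0.2161] ext [0.0469 0.0485 0.0061]
scene loose1 997 circ [0.7079 0.1488] 0.0672 mean [0.7091 0.1475 0.0542] ext [0.0637 0.0665 0.0069]
scene loose2 531 circ [0.3717 0.2396] 0.0687 mean [0.3737 0.2381 0.0538] ext [0.0667 0.0647 0.0071]
scene dish 645 circ [ 0.5138 -0.1661] 0.1407 mean [ 0.5086 -0.1678  0.0122] ext [0.1377 0.1384 0.008 ]
top cap 501 circ [0.5593 0.1857] 0.0494 mean [0.5586 0.1855 0.2167] ext [0.0482 0.0468 0.0079]
top loose1 563 circ [0.7072 0.1474] 0.0679 mean [0.7076 0.1486 0.0549] ext [0.0662 0.0646 0.0079]
top loose2 699 circ [0.3708 0.2392] 0.0676 mean [0.3708 0.2391 0.0547] ext [0.0652 0.0665 0.0077]
top dish 494 circ [ 0.5137 -0.1669] 0.1399 mean [ 0.5154 -0.1705  0.0126] ext [0.1385 0.1364 0.0098]
board [0.33545791 0.41549933 0.05440014] [0.7596928  0.72475616 0.08275581]
```

View pics/crop.png

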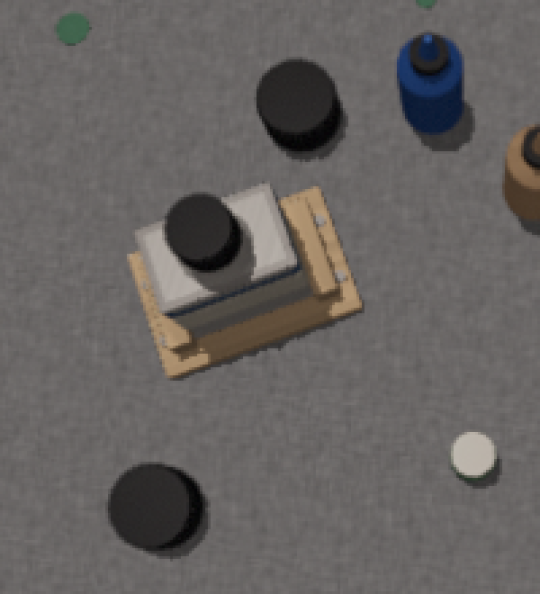

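The crop shows the can's cap at about (203,232), with the loose caps at (298,103) and (155,507). Their measured widths are 49 mm at z 0.217 for the can's cap and 67 mm for the two loose ones, so the can's cap is the one. I'll use cap (0.5596, 0.1856) and dish (0.514, -0.166).

Emit:
send_rows(
  deltas="-0.03 -0.02 -0.02 0; -0.07 -0.045 -0.03 0; -0.11 -0.07 -0.035 0; -0.15 -0.1 -0.035 0; -0.19 -0.125 -0.035 0",
  claw=1,
  force=50,
)

```text
t: 1.4
eef_pos: [0.3822, 0.4376, 0.2748]
tool_rot: [0.0, 0.19, 0.982, 0.0]
contact_force: [1.1, 0.9, 0.3]
gripper_width: 1.003
grasp_force: 0.0
```

Emit:
send_rows(
  deltas="-0.04 -0.025 0 0; -0.08 -0.05 0 0; -0.12 -0.075 0 0; -0.16 -0.1 0 0; -0.19 -0.125 0 0",
)

```text
t: 1.9
eef_pos: [0.5127, 0.2503, 0.2746]
tool_rot: [0.001, 0.191, 0.982, 0.0]
contact_force: [0.3, 0.4, -0.5]
gripper_width: 0.996
grasp_force: 0.0
```

```bash
cat > g.py <<'E'
import sys
from h import *
from scipy.spatial.transform import Rotation as R
def go(t):
    o=bot.get_obs();w,x,y,z=o['tool_rot'];r=R.from_quat([x,y,z,w])
    print('t',o['t'],'pos',np.round(o['eef_pos'],4),'toolaxes y',r.as_matrix()[:,1].round(3),'z',r.as_matrix()[:,2].round(4),'q',np.round(o['q'],2),'F',np.round(o['contact_force'],1),'T',np.round(o['torque'],2),'w',o['gripper_width'],o['grasp_force'])
    print('delta tool',r.inv().apply(np.array(t)-o['eef_pos']).round(4))
if __name__=='__main__': go([float(a) for a in sys.argv[1:4]])
E
python3 g.py .5596 .1856 .265
```

```text
t 1.9 pos [0.5127 0.2503 0.2746] toolaxes y [0.374 0.927 0.   ] z [ 0.0012 -0.     -1.    ] q [-0.73  0.27  0.2   1.78 -0.06  1.09  0.68] F [ 0.3  0.4 -0.5] T [-0.06 -0.01 -0.01] w 0.9962489363187506 0.0
delta tool [-0.0676 -0.0424  0.0097]
```

Emit:
send_rows(
  deltas="-0.015 -0.01 0.002 8; -0.03 -0.02 0.004 16; -0.05 -0.03 0.008 24; -0.0675 -0.0425 0.0095 32; -0.0675 -0.0425 0.0095 40",
)

```text
t: 2.4
eef_pos: [0.5594, 0.1845, 0.2648]
tool_rot: [0.001, 0.519, 0.855, -0.0]
contact_force: [0.0, 0.0, 0.4]
gripper_width: 0.999
grasp_force: 0.0
```

```bash
python3 g.py .5596 .1856 .198
python3 - <<'E'
from m import *
p=bot.read_camera("scene");cv2.imwrite("pics/s1.png",cv2.resize(p['img'][60:300,300:520,::-1],None,fx=2.5,fy=2.5))
E
```

```text
t 2.4 pos [0.5594 0.1845 0.2648] toolaxes y [0.887 0.462 0.   ] z [ 9.0e-04 -1.7e-03 -1.0e+00] q [-0.71  0.32  0.36  1.76 -0.12  1.08  0.17] F [0.  0.  0.4] T [-0.04  0.07 -0.03] w 0.9991477809619644 0.0
delta tool [0.001  0.0007 0.0668]
```

View pics/s1.png

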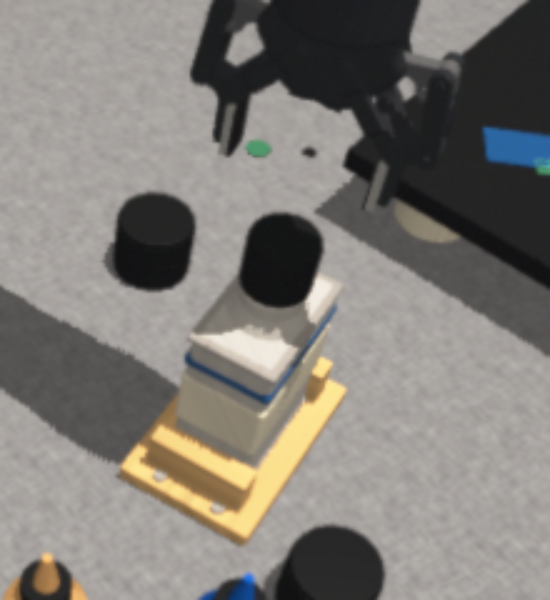

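The open fingers, at (228,140) and (375,195) in the crop, straddle the cap at (283,240) from above. I'm descending.

Emit:
send_rows(
  deltas="0.001 0.0007 0.015 0; 0.001 0.0007 0.03 0; 0.001 0.0007 0.045 0; 0.001 0.0007 0.058 0; 0.001 0.0007 0.067 0",
)

```text
t: 2.95
eef_pos: [0.5574, 0.1898, 0.1968]
tool_rot: [-0.0, 0.513, 0.858, -0.0]
contact_force: [-1.2, 0.1, 0.7]
gripper_width: 1.002
grasp_force: 0.0
```

Emit:
send_rows(
  deltas="0 0 0 0; 0 0 0 0; 0 0 0 0; 0 0 0 0; 0 0 0 0",
  claw=0.45,
)

```text
t: 3.45
eef_pos: [0.5583, 0.1896, 0.1988]
tool_rot: [0.0, 0.514, 0.858, 0.001]
contact_force: [-1.6, -0.2, 5.8]
gripper_width: 0.549
grasp_force: 51.3
```

```bash
python3 g.py .5596 .1856 .198
python3 - <<'E'
from m import *
p=bot.read_camera("scene");cv2.imwrite("pics/s2.png",cv2.resize(p['img'][60:260,320:500,::-1],None,fx=3,fy=3))
E
```

```text
t 3.45 pos [0.5583 0.1896 0.1988] toolaxes y [0.882 0.471 0.001] z [ 1.e-03  7.e-04 -1.e+00] q [-0.69  0.39  0.33  1.83 -0.15  0.95  0.2 ] F [-1.6 -0.2  5.8] T [-0.24  0.48 -0.01] w 0.5489567877749784 51.295853007322876
delta tool [-0.0041 -0.0007  0.0008]
```

View pics/s2.png

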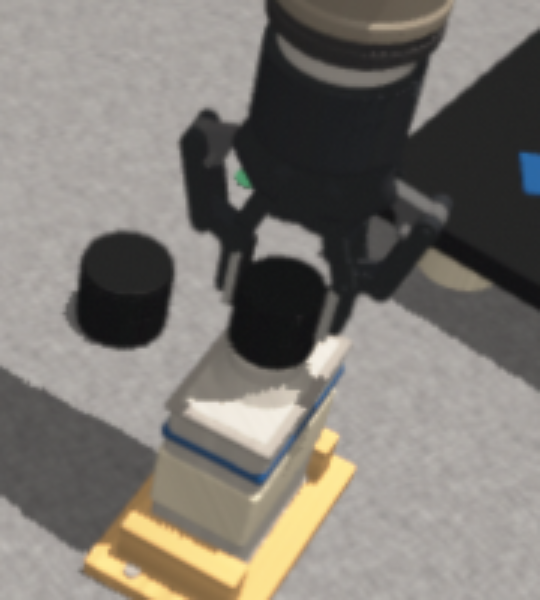

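The cap is gripped high up at (278,310), but the TCP sits 4 mm off the cap axis along the pads. I'll reopen, centre it and grip again so that the turn doesn't side-load the neck.

Emit:
send_rows(
  deltas="0 0 0 0; 0 0 0 0; -0.002 -0.0004 0 0; -0.004 -0.0007 0 0; -0.004 -0.0007 0 0",
  claw=0.75,
)

```text
t: 4.0
eef_pos: [0.5594, 0.185, 0.1977]
tool_rot: [0.0, 0.514, 0.858, -0.0]
contact_force: [-0.7, -0.2, -0.2]
gripper_width: 0.754
grasp_force: 0.0
```

Emit:
send_rows(
  deltas="0 0 0 0; 0 0 0 0; 0 0 0 0",
)

```text
t: 4.3
eef_pos: [0.5592, 0.1857, 0.1978]
tool_rot: [-0.0, 0.514, 0.858, 0.0]
contact_force: [0.3, 0.6, -0.2]
gripper_width: 0.753
grasp_force: 0.0
```

```bash
python3 g.py .5596 .1856 .198
python3 - <<'E'
from m import *
for n in("scene","top"):
    p=bot.read_camera(n)
    for q in("neck","cap_center"): print(n,q,[(np.round(r['xyz'],4).tolist(),round(r['confidence'],2)) for r in bot.landmark_of(p,q)])
E
```

```text
t 4.3 pos [0.5592 0.1857 0.1978] toolaxes y [0.882 0.472 0.   ] z [ 0.e+00  1.e-04 -1.e+00] q [-0.69  0.39  0.33  1.83 -0.15  0.95  0.21] F [ 0.3  0.6 -0.2] T [ 0.04  0.   -0.06] w 0.7531327462221318 0.0
delta tool [-0.0003  0.0003 -0.0002]
scene neck [([0.5593, 0.1895, 0.1687], 0.8)]
scene cap_center [([0.7048, 0.1516, 0.0257], 0.71), ([0.56, 0.1895, 0.2014], 0.64), ([0.3683, 0.2397, 0.0284], 0.57)]
top neck [([0.56, 0.189, 0.1755], 0.78)]
top cap_center [([0.7065, 0.1483, 0.0257], 0.87), ([0.5584, 0.1841, 0.196], 0.65), ([0.5625, 0.1883, 0.1737], 0.6)]
```

Emit:
send_rows(
  deltas="0.0005 0 0 0; 0.0005 0 0 0; 0.0005 0 0 0; 0.0005 0 0 0; 0.0005 0 0 0",
  claw=0.4,
)

```text
t: 5.1
eef_pos: [0.5594, 0.1863, 0.1983]
tool_rot: [0.0, 0.514, 0.858, 0.001]
contact_force: [1.0, 0.8, 5.3]
gripper_width: 0.545
grasp_force: 51.1
```

Emit:
send_rows(
  deltas="0 0 0.0005 0; 0 0 0.001 0; 0 0 0.0015 0; 0 0 0.002 0; 0 0 0.002 0",
)

```text
t: 5.6
eef_pos: [0.5594, 0.1863, 0.1969]
tool_rot: [0.0, 0.514, 0.858, 0.001]
contact_force: [-1.4, 0.4, 10.7]
gripper_width: 0.55
grasp_force: 51.6
```

Emit:
send_rows(
  deltas="0 0 0.001 0; 0 0 0.002 0; 0 0 0.003 0; 0 0 0.004 0; 0 0 0.004 0",
)

```text
t: 6.1
eef_pos: [0.5594, 0.1863, 0.1934]
tool_rot: [0.0, 0.514, 0.858, 0.001]
contact_force: [-3.7, -0.7, 15.2]
gripper_width: 0.548
grasp_force: 52.0
```

Emit:
send_rows(
  deltas="0 0 0.0005 0; 0 0 0.001 0; 0 0 0.0015 0; 0 0 0.0015 0",
)

```text
t: 6.5
eef_pos: [0.5594, 0.1863, 0.1922]
tool_rot: [0.0, 0.514, 0.858, 0.001]
contact_force: [-4.6, -0.7, 16.1]
gripper_width: 0.549
grasp_force: 52.7
```

Emit:
send_rows(
  deltas="0 -0.0003 0.0005 0; 0 -0.0005 0.001 0; 0 -0.0005 0.001 0",
)

```text
t: 6.8
eef_pos: [0.5594, 0.1863, 0.1921]
tool_rot: [0.0, 0.514, 0.858, 0.001]
contact_force: [-6.1, -0.4, 21.5]
gripper_width: 0.548
grasp_force: 53.0
```

Emit:
send_rows(
  deltas="0 0 0.0003 0; 0 0 0.0005 0; 0 0 0.0005 0",
)

```text
t: 7.1
eef_pos: [0.5594, 0.1863, 0.1921]
tool_rot: [0.0, 0.514, 0.858, 0.002]
contact_force: [-6.8, -1.4, 25.4]
gripper_width: 0.546
grasp_force: 53.2
```

Emit:
send_rows(
  deltas="0 0 -0.0005 0; 0 0 -0.0008 0; 0 0 -0.0008 0",
)

```text
t: 7.4
eef_pos: [0.5594, 0.1863, 0.1922]
tool_rot: [0.0, 0.514, 0.858, 0.001]
contact_force: [-5.1, -0.9, 19.9]
gripper_width: 0.547
grasp_force: 52.8
```

```bash
python3 g.py .5594 .1863 .192
```

```text
t 7.4 pos [0.5594 0.1863 0.1922] toolaxes y [0.882 0.471 0.003] z [ 0.0021  0.002  -1.    ] q [-0.68  0.4   0.33  1.83 -0.16  0.93  0.21] F [-5.1 -0.9 19.9] T [-0.19  1.04  0.01] w 0.5472648480401224 52.80698041431606
delta tool [0.     0.     0.0002]
```

Emit:
send_rows(
  deltas="0 0 0 -2; 0 0 0 -4; 0 0 0 -6; 0 0 0 -8; 0 0 0 -8",
)

```text
t: 7.9
eef_pos: [0.5601, 0.1865, 0.1922]
tool_rot: [0.001, 0.453, 0.892, 0.002]
contact_force: [-2.1, -0.4, 16.7]
gripper_width: 0.55
grasp_force: 52.5
```

```bash
python3 g.py .5594 .1863 .192
```

```text
t 7.9 pos [0.5601 0.1865 0.1922] toolaxes y [0.807 0.59  0.004] z [ 0.0036  0.0024 -1.    ] q [-0.66  0.39  0.3   1.83 -0.14  0.93  0.33] F [-2.1 -0.4 16.7] T [-0.02  0.6  -0.04] w 0.5499960087606963 52.537177621998126
delta tool [ 0.0002 -0.0007  0.0002]
```

Emit:
send_rows(
  deltas="0 0 0.0005 -3; 0 0 0.0006 -6; 0 0 0.0006 -9; 0 0 0.0006 -12; 0 0 0.0006 -12",
)

```text
t: 8.4
eef_pos: [0.5606, 0.1869, 0.1922]
tool_rot: [0.002, 0.357, 0.934, 0.002]
contact_force: [-2.8, 0.8, 19.5]
gripper_width: 0.547
grasp_force: 52.8
```

```bash
python3 g.py .5594 .1863 .192
```

```text
t 8.4 pos [0.5606 0.1869 0.1922] toolaxes y [0.666 0.746 0.006] z [ 0.0049  0.0032 -1.    ] q [-0.62  0.39  0.25  1.83 -0.12  0.93  0.52] F [-2.8  0.8 19.5] T [0.07 0.57 0.04] w 0.5468706322028927 52.77075693797087
delta tool [ 0.0005 -0.0012  0.0002]
```

Emit:
send_rows(
  deltas="0 0 0 -3; 0 0 0 -6; 0 0 0.0002 -9; 0 0 0.0002 -12; 0 0 0.0002 -12",
)

```text
t: 8.9
eef_pos: [0.5608, 0.1872, 0.1922]
tool_rot: [0.002, 0.257, 0.966, 0.002]
contact_force: [-2.0, 0.6, 20.0]
gripper_width: 0.544
grasp_force: 52.8
```

```bash
python3 g.py .5594 .1863 .192
```

```text
t 8.9 pos [0.5608 0.1872 0.1922] toolaxes y [0.497 0.868 0.006] z [ 0.0055  0.0036 -1.    ] q [-0.59  0.39  0.21  1.83 -0.1   0.93  0.71] F [-2.   0.6 20. ] T [0.13 0.49 0.08] w 0.5440805509120137 52.80877555211191
delta tool [ 0.0007 -0.0015  0.0002]
```

Emit:
send_rows(
  deltas="0 0 0 -1; 0 0 0 -2; 0 0 0 -3; 0 0 0 -4; 0 0 0 -4",
)

```text
t: 9.4
eef_pos: [0.5608, 0.1874, 0.1922]
tool_rot: [0.002, 0.224, 0.975, 0.002]
contact_force: [-1.2, 1.5, 20.1]
gripper_width: 0.546
grasp_force: 52.8
```

```bash
python3 g.py .5594 .1863 .192
```

```text
t 9.4 pos [0.5608 0.1874 0.1922] toolaxes y [0.436 0.9   0.006] z [ 0.0057  0.0037 -1.    ] q [-0.58  0.39  0.19  1.82 -0.09  0.93  0.78] F [-1.2  1.5 20.1] T [ 0.2   0.34 -0.01] w 0.5463676282967941 52.79122371590347
delta tool [ 0.0008 -0.0016  0.0002]
```

Emit:
send_rows(
  deltas="0 0 0 -1; 0 0 0 -2; 0 0 0 -3; 0 0 0 -3",
)

```text
t: 9.8
eef_pos: [0.5609, 0.1874, 0.1922]
tool_rot: [0.002, 0.198, 0.98, 0.002]
contact_force: [-1.3, 1.1, 20.5]
gripper_width: 0.545
grasp_force: 52.8
```

```bash
python3 g.py .5594 .1863 .192
```

```text
t 9.8 pos [0.5609 0.1874 0.1922] toolaxes y [0.388 0.922 0.006] z [ 0.0058  0.0037 -1.    ] q [-0.57  0.39  0.18  1.82 -0.09  0.93  0.82] F [-1.3  1.1 20.5] T [ 0.2   0.41 -0.07] w 0.5451585160001635 52.7821631662664
delta tool [ 0.0009 -0.0016  0.0002]
```

Turned 39°, and the arm is still following the command.

Emit:
send_rows(
  deltas="0 0 0 -1; 0 0 0 -2; 0 0 0 -3; 0 0 0 -4; 0 0 0 -4",
)

```text
t: 10.3
eef_pos: [0.5609, 0.1875, 0.1922]
tool_rot: [0.003, 0.164, 0.987, 0.002]
contact_force: [-1.7, 1.5, 19.2]
gripper_width: 0.551
grasp_force: 52.8
```

```bash
python3 g.py .5594 .1863 .192
```

```text
t 10.3 pos [0.5609 0.1875 0.1922] toolaxes y [0.323 0.946 0.005] z [ 0.0058  0.0037 -1.    ] q [-0.56  0.39  0.17  1.82 -0.08  0.93  0.89] F [-1.7  1.5 19.2] T [ 0.22  0.33 -0.06] w 0.5511467424440291 52.76995995431207
delta tool [ 0.001  -0.0016  0.0002]
```

Emit:
send_rows(
  deltas="0 0 0 -1; 0 0 0 -2; 0 0 0 -3; 0 0 0 -4; 0 0 0 -4",
)

```text
t: 10.8
eef_pos: [0.5609, 0.1875, 0.1922]
tool_rot: [0.003, 0.129, 0.992, 0.002]
contact_force: [-1.5, 1.2, 18.9]
gripper_width: 0.545
grasp_force: 52.8
```

```bash
python3 g.py .5594 .1863 .192
```

```text
t 10.8 pos [0.5609 0.1875 0.1922] toolaxes y [0.256 0.967 0.005] z [ 0.0059  0.0038 -1.    ] q [-0.54  0.39  0.15  1.82 -0.07  0.93  0.95] F [-1.5  1.2 18.9] T [ 0.26  0.33 -0.  ] w 0.5452068738458847 52.75803704193095
delta tool [ 0.0012 -0.0015  0.0002]
```

Turned 47°.

Emit:
send_rows(
  deltas="0 0 0.0001 -1; 0 0 0.0001 -2; 0 0 0.0001 -3; 0 0 0.0001 -4; 0 0 0.0001 -4",
)

```text
t: 11.3
eef_pos: [0.5609, 0.1875, 0.1922]
tool_rot: [0.003, 0.094, 0.996, 0.002]
contact_force: [-1.4, 1.6, 20.0]
gripper_width: 0.546
grasp_force: 52.8
```

```bash
python3 g.py .5594 .1863 .192
```

```text
t 11.3 pos [0.5609 0.1875 0.1922] toolaxes y [0.188 0.982 0.005] z [ 0.006   0.0039 -1.    ] q [-0.53  0.39  0.14  1.82 -0.06  0.93  1.01] F [-1.4  1.6 20. ] T [0.25 0.51 0.02] w 0.5457328908985425 52.757886305626016
delta tool [ 0.0013 -0.0015  0.0002]
```

Emit:
send_rows(
  deltas="0 0 0 -1; 0 0 0 -2; 0 0 0 -3; 0 0 0 -4; 0 0 0 -4",
)

```text
t: 11.8
eef_pos: [0.561, 0.1876, 0.1922]
tool_rot: [0.003, 0.06, 0.998, 0.002]
contact_force: [-0.7, 1.8, 18.7]
gripper_width: 0.548
grasp_force: 52.7
```

```bash
python3 g.py .5594 .1863 .192
```

```text
t 11.8 pos [0.561  0.1876 0.1922] toolaxes y [0.119 0.993 0.005] z [ 0.0061  0.0039 -1.    ] q [-0.52  0.39  0.12  1.82 -0.06  0.93  1.08] F [-0.7  1.8 18.7] T [ 0.3   0.35 -0.03] w 0.5477414504378664 52.74832040187903
delta tool [ 0.0014 -0.0015  0.0002]
```

Turned 55°.

Emit:
send_rows(
  deltas="0 0 0.0001 -1; 0 0 0.0001 -2; 0 0 0.0001 -3; 0 0 0.0001 -4; 0 0 0.0001 -4",
)

```text
t: 12.3
eef_pos: [0.5609, 0.1877, 0.1922]
tool_rot: [0.003, 0.025, 1.0, 0.002]
contact_force: [-0.6, 0.7, 19.7]
gripper_width: 0.547
grasp_force: 52.8
```

```bash
python3 g.py .5594 .1863 .192
```

```text
t 12.3 pos [0.5609 0.1877 0.1922] toolaxes y [0.049 0.999 0.004] z [ 0.0061  0.004  -1.    ] q [-0.51  0.39  0.11  1.82 -0.05  0.93  1.14] F [-0.6  0.7 19.7] T [ 0.34  0.43 -0.08] w 0.5465593793340084 52.75842810224276
delta tool [ 0.0015 -0.0014  0.0002]
```

Emit:
send_rows(
  deltas="0 0 0 -1; 0 0 0 -2; 0 0 0 -3; 0 0 0 -4; 0 0 0 -4",
)

```text
t: 12.8
eef_pos: [0.5609, 0.1877, 0.1922]
tool_rot: [0.003, -0.01, 1.0, 0.002]
contact_force: [-1.7, 1.3, 20.7]
gripper_width: 0.547
grasp_force: 52.8
```

```bash
python3 g.py .5594 .1863 .192
```

```text
t 12.8 pos [0.5609 0.1877 0.1922] toolaxes y [-0.02   1.     0.004] z [ 0.0061  0.004  -1.    ] q [-0.5   0.39  0.09  1.82 -0.04  0.93  1.2 ] F [-1.7  1.3 20.7] T [ 0.34  0.41 -0.  ] w 0.5470071952490256 52.751668097334914
delta tool [ 0.0015 -0.0014  0.0002]
```

Turned 63°.

Emit:
send_rows(
  deltas="0 0 0 -1; 0 0 0 -2; 0 0 0 -3; 0 0 0 -4; 0 0 0 -4",
)

```text
t: 13.3
eef_pos: [0.561, 0.1878, 0.1922]
tool_rot: [0.003, -0.045, 0.999, 0.002]
contact_force: [-1.8, 2.3, 19.5]
gripper_width: 0.542
grasp_force: 52.7
```

```bash
python3 g.py .5594 .1863 .192
```

```text
t 13.3 pos [0.561  0.1878 0.1922] toolaxes y [-0.09   0.996  0.003] z [ 0.0063  0.0041 -1.    ] q [-0.49  0.39  0.08  1.82 -0.04  0.93  1.27] F [-1.8  2.3 19.5] T [0.38 0.37 0.02] w 0.5416265059015823 52.73920376901515
delta tool [ 0.0017 -0.0013  0.0002]
```

Emit:
send_rows(
  deltas="0 0 0 -1; 0 0 0 -2; 0 0 0 -3; 0 0 0 -4; 0 0 0 -4",
)

```text
t: 13.8
eef_pos: [0.5608, 0.1879, 0.1922]
tool_rot: [0.003, -0.08, 0.997, 0.002]
contact_force: [-2.1, 2.6, 20.3]
gripper_width: 0.545
grasp_force: 52.8
```

```bash
python3 g.py .5594 .1863 .192
```

```text
t 13.8 pos [0.5608 0.1879 0.1922] toolaxes y [-0.159  0.987  0.003] z [ 0.0059  0.0041 -1.    ] q [-0.48  0.39  0.06  1.82 -0.03  0.93  1.33] F [-2.1  2.6 20.3] T [ 0.44  0.49 -0.08] w 0.5449738019305884 52.775541019655066
delta tool [ 0.0016 -0.0013  0.0001]
```

Turned 71°.

Emit:
send_rows(
  deltas="0 0 0 -1; 0 0 0 -2; 0 0 0 -3; 0 0 0 -4; 0 0 0 -4",
)

```text
t: 14.3
eef_pos: [0.5603, 0.1878, 0.1921]
tool_rot: [0.003, -0.114, 0.993, 0.002]
contact_force: [-3.7, 2.5, 20.6]
gripper_width: 0.546
grasp_force: 52.9
```

```bash
python3 g.py .5594 .1863 .192
```

```text
t 14.3 pos [0.5603 0.1878 0.1921] toolaxes y [-0.227  0.974  0.003] z [ 0.0048  0.0041 -1.    ] q [-0.46  0.38  0.05  1.82 -0.02  0.93  1.39] F [-3.7  2.5 20.6] T [ 0.33  0.88 -0.51] w 0.5464743637395636 52.94967717665713
delta tool [ 0.0012 -0.0012  0.0001]
```

The stop is reached: the moment about z jumped. I'm backing off right away.

Emit:
send_rows(
  deltas="0 0 0 2",
)

```text
t: 14.4
eef_pos: [0.5604, 0.1877, 0.1922]
tool_rot: [0.003, -0.097, 0.995, 0.002]
contact_force: [-2.8, 1.2, 21.0]
gripper_width: 0.547
grasp_force: 52.9
```

```bash
python3 g.py .5594 .1863 .192
```

```text
t 14.4 pos [0.5604 0.1877 0.1922] toolaxes y [-0.193  0.981  0.003] z [ 0.005   0.0039 -1.    ] q [-0.47  0.38  0.05  1.82 -0.03  0.93  1.36] F [-2.8  1.2 21. ] T [0.22 0.79 0.04] w 0.5472407447106135 52.9270934368833
delta tool [ 0.0012 -0.0012  0.0002]
```

Emit:
send_rows(
  deltas="0 0 -0.001 0; 0 0 -0.002 0; 0 0 -0.003 0; 0 0 -0.004 0; 0 0 -0.005 0",
)

```text
t: 14.9
eef_pos: [0.5603, 0.1877, 0.1956]
tool_rot: [0.002, -0.097, 0.995, 0.001]
contact_force: [2.0, 2.7, 8.0]
gripper_width: 0.547
grasp_force: 51.8
```

```bash
python3 g.py .5594 .1863 .192
```

```text
t 14.9 pos [0.5603 0.1877 0.1956] toolaxes y [-0.193  0.981  0.002] z [ 0.0047  0.0033 -1.    ] q [-0.47  0.38  0.05  1.81 -0.03  0.94  1.36] F [2.  2.7 8. ] T [ 0.69 -0.3  -0.1 ] w 0.5466303052252022 51.821482350787846
delta tool [ 0.0012 -0.0012  0.0035]
```

Emit:
send_rows(
  deltas="0 0 -0.001 0; 0 0 -0.002 0; 0 0 -0.003 0; 0 0 -0.003 0; 0 0 -0.003 0",
)

```text
t: 15.4
eef_pos: [0.5602, 0.1875, 0.1983]
tool_rot: [0.002, -0.097, 0.995, 0.001]
contact_force: [2.0, 3.5, 8.6]
gripper_width: 0.548
grasp_force: 51.7
```

```bash
python3 g.py .5594 .1863 .192
```

```text
t 15.4 pos [0.5602 0.1875 0.1983] toolaxes y [-0.194  0.981  0.002] z [ 0.0042  0.003  -1.    ] q [-0.47  0.38  0.05  1.81 -0.03  0.95  1.36] F [2.  3.5 8.6] T [ 0.67 -0.28 -0.06] w 0.5483527872096888 51.71598680943134
delta tool [ 0.001  -0.0011  0.0063]
```

Emit:
send_rows(
  deltas="0 0 -0.001 0; 0 0 -0.002 0; 0 0 -0.002 0; 0 0 -0.002 0",
)

```text
t: 15.8
eef_pos: [0.56, 0.1874, 0.2]
tool_rot: [0.002, -0.097, 0.995, 0.001]
contact_force: [2.3, 3.0, 7.9]
gripper_width: 0.547
grasp_force: 51.6
```

```bash
python3 g.py .5594 .1863 .192
```

```text
t 15.8 pos [0.56   0.1874 0.2   ] toolaxes y [-0.194  0.981  0.002] z [ 0.0038  0.0027 -1.    ] q [-0.47  0.38  0.05  1.81 -0.03  0.95  1.36] F [2.3 3.  7.9] T [ 0.57 -0.32 -0.07] w 0.5467114341788448 51.61703141129692
delta tool [ 0.0008 -0.001   0.008 ]
```

It has risen past the locked height with the spring still pushing up, so it is clear of the catches. I'm lifting on.

Emit:
send_rows(
  deltas="0 0 -0.001 0; 0 0 -0.002 0; 0 0 -0.004 0; 0 0 -0.006 0; 0 0 -0.008 0",
)

```text
t: 16.3
eef_pos: [0.5585, 0.1868, 0.2053]
tool_rot: [0.0, -0.097, 0.995, 0.0]
contact_force: [3.6, 4.0, -7.0]
gripper_width: 0.546
grasp_force: 52.5
```

```bash
python3 g.py .5594 .1863 .192
```

```text
t 16.3 pos [0.5585 0.1868 0.2053] toolaxes y [-0.193  0.981  0.001] z [-1.e-04  1.e-03 -1.e+00] q [-0.47  0.37  0.05  1.81 -0.03  0.97  1.36] F [ 3.6  4.  -7. ] T [ 0.96 -1.06 -0.21] w 0.5462639236571896 52.51936957152793
delta tool [-0.0008 -0.0007  0.0133]
```

The lateral force of (3.6, 4.0) N suggests the cap is rubbing on the neck. I'll shift toward the force by about 1.5 mm before lifting more.

Emit:
send_rows(
  deltas="-0.0005 0.0003 0 0; -0.001 0.0005 0 0; -0.0015 0.0007 0 0; -0.0015 0.0007 0 0",
)

```text
t: 16.7
eef_pos: [0.5591, 0.1867, 0.206]
tool_rot: [-0.001, -0.097, 0.995, -0.0]
contact_force: [0.7, 2.9, -0.9]
gripper_width: 0.543
grasp_force: 53.0
```

```bash
python3 g.py .5594 .1863 .192;  python3 - <<'E'
from m import *
p=bot.read_camera("scene");cv2.imwrite("pics/s3.png",cv2.resize(p['img'][80:240,330:490,::-1],None,fx=3.6,fy=3.6))
E
```

```text
t 16.7 pos [0.5591 0.1867 0.206 ] toolaxes y [-0.193  0.981 -0.   ] z [-1.7e-03 -4.0e-04 -1.0e+00] q [-0.47  0.37  0.06  1.8  -0.02  0.97  1.36] F [ 0.7  2.9 -0.9] T [ 0.56  0.14 -0.05] w 0.5425481810094074 53.00116588987294
delta tool [-0.0002 -0.0005  0.014 ]
```

View pics/s3.png

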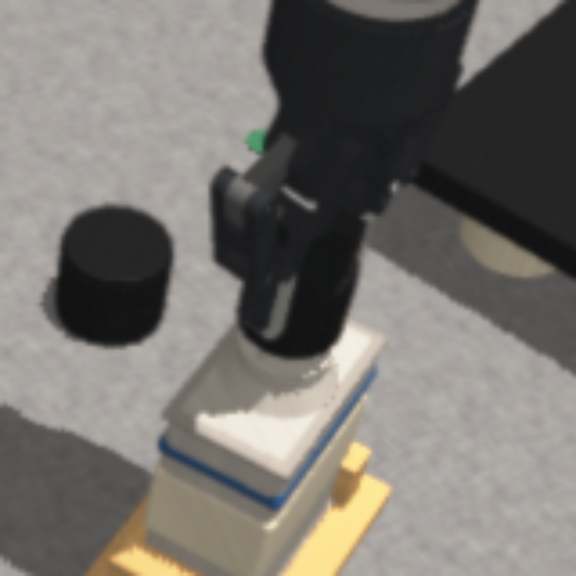

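The cap is up, with the neck collar showing at about (290,370), and the pull is down to -0.9 N. I'm continuing the lift.

Emit:
send_rows(
  deltas="0 0.0005 -0.001 0; 0 0.0005 -0.003 0; 0 0.0005 -0.005 0; 0 0.0005 -0.007 0; 0 0.0005 -0.007 0",
)

```text
t: 17.25
eef_pos: [0.5601, 0.1871, 0.2141]
tool_rot: [0.0, -0.097, 0.995, 0.0]
contact_force: [1.2, 0.4, -0.5]
gripper_width: 0.547
grasp_force: 53.0
```

```bash
python3 g.py .5594 .1863 .192
```

```text
t 17.25 pos [0.5601 0.1871 0.2141] toolaxes y [-0.193  0.981 -0.   ] z [ 8.e-04  1.e-04 -1.e+00] q [-0.47  0.36  0.06  1.79 -0.02  0.98  1.36] F [ 1.2  0.4 -0.5] T [-0.06  0.05  0.01] w 0.5473259281882441 53.02542017045198
delta tool [ 0.0008 -0.0006  0.0221]
```

Emit:
send_rows(
  deltas="0 0 -0.01 0; 0 0 -0.025 0; 0 0 -0.04 0; 0 0 -0.055 0; 0.003 -0.01 -0.06 0",
)

```text
t: 17.75
eef_pos: [0.5594, 0.1785, 0.2758]
tool_rot: [0.002, -0.098, 0.995, 0.001]
contact_force: [0.2, -0.2, -1.2]
gripper_width: 0.547
grasp_force: 53.0
```

Emit:
send_rows(
  deltas="0.008 -0.025 0 0; 0.02 -0.06 0 0; 0.032 -0.095 0 0; 0.045 -0.13 0 0; 0.055 -0.165 0 0",
)

```text
t: 18.25
eef_pos: [0.5355, 0.0019, 0.2736]
tool_rot: [-0.0, -0.097, 0.995, -0.0]
contact_force: [1.2, 0.2, -0.2]
gripper_width: 0.545
grasp_force: 53.0
```

Emit:
send_rows(
  deltas="0.012 -0.035 0 0; 0.024 -0.07 0 0; 0.036 -0.105 0 0; 0.047 -0.135 0 0; 0.052 -0.155 0 0",
)

```text
t: 18.75
eef_pos: [0.5137, -0.1615, 0.2737]
tool_rot: [-0.0, -0.095, 0.995, -0.0]
contact_force: [-0.9, -0.4, -0.7]
gripper_width: 0.545
grasp_force: 53.0
```

```bash
python3 g.py .514 -.166 .06;  python3 - <<'E'
from m import *
for n in("scene","top"):
    p=bot.read_camera(n)
    W=cloud(p); print(n,[(np.round(r['xyz'],4).tolist(),round(r['confidence'],2)) for r in bot.landmark_of(p,"dish")])
    if n=="scene":cv2.imwrite("pics/s4.png",p['img'][:,:,::-1])
E
```

```text
t 18.75 pos [ 0.5137 -0.1615  0.2737] toolaxes y [-0.189  0.982 -0.001] z [-6.e-04 -8.e-04 -1.e+00] q [-0.03  0.22  0.25  1.86 -0.06  1.07  2.01] F [-0.9 -0.4 -0.7] T [-0.    0.03 -0.03] w 0.5448814721103612 53.04069346966571
delta tool [ 0.0004 -0.0043  0.2137]
scene [([0.5147, -0.1667, 0.0023], 0.92)]
top [([0.5177, -0.1636, -0.002], 0.89)]
```

View pics/s4.png

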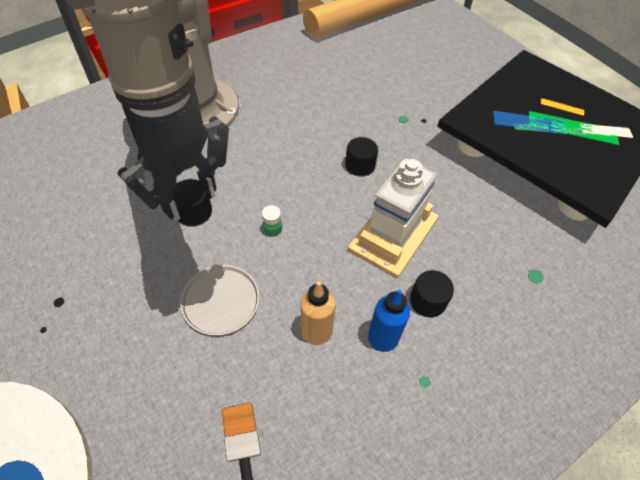

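The cap is held at (193,203) and the bare neck with its claws shows at (408,172). The dish, at (220,300), is unmoved. I'm lowering the cap.

Emit:
send_rows(
  deltas="0.0004 -0.004 0.03 0; 0.0004 -0.004 0.07 0; 0.0004 -0.004 0.11 0; 0.0004 -0.004 0.15 0; 0.0004 -0.004 0.185 0",
)

```text
t: 19.45
eef_pos: [0.5156, -0.1598, 0.0868]
tool_rot: [-0.0, -0.098, 0.995, 0.001]
contact_force: [-0.1, 0.3, -1.4]
gripper_width: 0.547
grasp_force: 53.0
```

Emit:
send_rows(
  deltas="0 0 0.012 0; 0 0 0.02 0; 0 0 0.026 0; 0 0 0.03 0; 0 0 0.03 0",
)

```text
t: 19.95
eef_pos: [0.5164, -0.1618, 0.0592]
tool_rot: [0.001, -0.097, 0.995, -0.0]
contact_force: [-0.6, 0.2, -0.3]
gripper_width: 0.544
grasp_force: 53.1
```

```bash
python3 g.py .515 -.1655 .026
```

```text
t 19.95 pos [ 0.5164 -0.1618  0.0592] toolaxes y [-0.193  0.981 -0.   ] z [ 1.2e-03 -1.0e-04 -1.0e+00] q [ 0.04  0.51  0.19  2.03 -0.16  0.62  2.1 ] F [-0.6  0.2 -0.3] T [0.   0.02 0.01] w 0.5443028180710852 53.05176413108711
delta tool [ 0.0022 -0.0034  0.0332]
```

Emit:
send_rows(
  deltas="0.001 -0.002 0.008 0; 0.002 -0.0035 0.015 0; 0.002 -0.0035 0.021 0; 0.002 -0.0035 0.026 0; 0.002 -0.0035 0.029 0",
)

```text
t: 20.45
eef_pos: [0.5143, -0.1655, 0.0289]
tool_rot: [-0.0, -0.097, 0.995, 0.0]
contact_force: [-0.7, -0.1, -0.9]
gripper_width: 0.544
grasp_force: 53.1
```

Emit:
send_rows(
  deltas="0 0 0.001 0; 0 0 0.002 0; 0 0 0.003 0; 0 0 0.003 0",
)

```text
t: 20.85
eef_pos: [0.5147, -0.1656, 0.0266]
tool_rot: [0.0, -0.097, 0.995, -0.0]
contact_force: [0.4, 0.3, 0.2]
gripper_width: 0.546
grasp_force: 53.1
```

```bash
python3 g.py .515 -.1655 .026
```

```text
t 20.85 pos [ 0.5147 -0.1656  0.0266] toolaxes y [-0.193  0.981 -0.   ] z [ 2.e-04  0.e+00 -1.e+00] q [ 0.06  0.57  0.17  2.04 -0.18  0.55  2.12] F [0.4 0.3 0.2] T [0.05 0.01 0.  ] w 0.5455527811223271 53.051663537771674
delta tool [-0.0003  0.      0.0006]
```

Emit:
send_rows(
  deltas="0 0 0.0005 0; 0 0 0.0008 0; 0 0 0.0008 0",
)

```text
t: 21.15
eef_pos: [0.5148, -0.1656, 0.0262]
tool_rot: [0.0, -0.097, 0.995, 0.0]
contact_force: [-1.1, -0.2, 4.9]
gripper_width: 0.546
grasp_force: 53.8
```

```bash
python3 g.py .515 -.1655 .026
```

```text
t 21.15 pos [ 0.5148 -0.1656  0.0262] toolaxes y [-0.193  0.981  0.   ] z [ 4.e-04  1.e-04 -1.e+00] q [ 0.06  0.57  0.17  2.04 -0.18  0.55  2.12] F [-1.1 -0.2  4.9] T [0.2  0.28 0.05] w 0.5461423985661071 53.78245053871069
delta tool [-0.0003  0.0001  0.0002]
```

The cap is resting on the dish floor. I'll ease off, open and retreat.

Emit:
send_rows(
  deltas="0 0 -0.0005 0; 0 0 -0.0005 0",
)

```text
t: 21.35
eef_pos: [0.5146, -0.1656, 0.0263]
tool_rot: [0.0, -0.097, 0.995, -0.0]
contact_force: [0.3, -1.3, 0.9]
gripper_width: 0.548
grasp_force: 53.2
```

Emit:
send_rows(
  deltas="0 0 0 0; 0 0 0 0; 0 0 0 0; 0 0 0 0; 0 0 0 0",
  claw=0.78,
)

```text
t: 21.85
eef_pos: [0.5146, -0.1656, 0.0263]
tool_rot: [-0.0, -0.097, 0.995, 0.0]
contact_force: [-0.1, -0.9, -0.5]
gripper_width: 0.78
grasp_force: 0.0
```

Emit:
send_rows(
  deltas="0 0 -0.005 0; 0 0 -0.015 0; 0 0 -0.03 0; 0 0 -0.05 0; 0 0 -0.08 0",
)

```text
t: 22.35
eef_pos: [0.5137, -0.1653, 0.1068]
tool_rot: [-0.001, -0.097, 0.995, 0.0]
contact_force: [0.7, 0.4, -0.7]
gripper_width: 0.778
grasp_force: 0.0
```

Emit:
send_rows(
  deltas="0 0 -0.03 0; 0 0 -0.06 0; 0 0 -0.09 0; 0 0 -0.12 0; 0 0 -0.12 0",
)

```text
t: 22.85
eef_pos: [0.5169, -0.1665, 0.2314]
tool_rot: [0.004, -0.097, 0.995, -0.001]
contact_force: [0.5, 0.3, -0.1]
gripper_width: 0.778
grasp_force: 0.0
```

```bash
python3 g.py .515 -.1655 .026
python3 - <<'E'
from m import *
p=bot.read_camera("scene");W=cloud(p);cv2.imwrite("pics/s5.png",p['img'][:,:,::-1])
q=W[(np.hypot(W[...,0]-.515,W[...,1]+.166)<.045)&(W[...,2]>.035)&(W[...,2]<.06)];print(len(q),cv2.minEnclosingCircle(q[:,:2].astype(np.float32)),np.median(q[:,2]))
for n in ("dish","bottle_a","jar","brush","cap_center"): print(n,[np.round(r['xyz'],3).tolist() for r in bot.landmark_of(p,n)])
E
```

```text
t 22.85 pos [ 0.5169 -0.1665  0.2314] toolaxes y [-0.192  0.981 -0.003] z [ 0.0085 -0.0012 -1.    ] q [-0.01  0.27  0.25  1.9  -0.08  0.98  2.04] F [ 0.5  0.3 -0.1] T [ 0.02 -0.05 -0.02] w 0.7782196474521994 0.0
delta tool [0.0034 0.0019 0.2053]
597 ((0.513879656791687, -0.16696007549762726), 0.02512974850833416) 0.04399842477154725
dish [[0.514, -0.166, 0.002]]
bottle_a [[0.722, 0.042, 0.001], [0.649, -0.048, -0.003]]
jar [[0.423, -0.007, 0.006]]
brush [[0.756, -0.246, -0.002]]
cap_center [[0.368, 0.24, 0.027], [0.707, 0.152, 0.028], [0.514, -0.163, 0.027]]
```

View pics/s5.png

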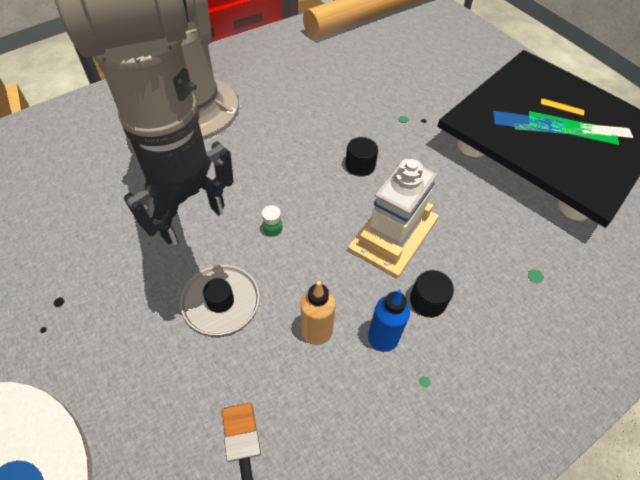

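The cap stands upright in the middle of the dish at (218,295), and everything else is where it was. The gripper is clear.

```bash
python3 -c "
from station import bot
print(bot.hand_in())"
```

```text
the job is handed in; nothing more can be done
None
```

The job is handed in: the cap was pushed down, turned about 75° to its stop, lifted off and set top side up at the dish centre, with nothing else moved; at the stop the wrist moment briefly read 0.51 N m, above the neck's 0.35 N m limit, so the neck may count as forced.

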